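# Sort the paint jars onto the comparator's pans and compare the colours

## Robot

A 7-joint arm with a two-finger parallel gripper is mounted at the origin on the work surface. World frame = base frame: x ahead of the robot, y to its left, z up, the work surface at z = 0. Lengths are in m, angles in rad, forces in N, time in s.
With the tool pointing down it reaches from about 0.425 to 0.925 m from the base axis. Payload 6.8 kg.
Tool frame: the origin (TCP) lies between the finger pads; the fingertips stand r.tips_ahead ahead of it and the grasp point (between the pads) lies 5 mm behind it (r.tips_ahead is the distance from the TCP to the fingertips, in m); z points along the fingers, y is the line along which they close (so a half turn about z gives the same grasp; the last joint's range is limited). The gripper opens to 85 mm and grips with 20 to 120 N. Pads are 22 mm wide; open, the fingers measure 114 mm over their backs; the gripper's body (76 mm by 85 mm) begins 54 mm behind the grasp point. The pads swing forward as they close: fully open they stand 13 mm farther back than shut.
Start: joints at [-1.447, 0.477, 0.022, 1.555, -0.011, 1.109, -0.083], TCP at [0.155, 0.657, 0.245] pointing down, gripper open.
Joint ranges: [-2.96, 2.96], [-0.34, 2.1], [-1.41, 1.46], [0.24, 2.44], [-1.37, 4.51], [0.17, 1.92], [-2.96, 2.96]. Speed limits (rad/s): [2.39, 2.39, 3.14, 3.14, 3.14, 3.14, 3.14].

## Interface

Orientations are given as a rotation vector (axis times angle).
In Python, from bench import r gives the robot as it stands.
- The arm moves only by the tool move_arm, never from a script. Its argument "rows" is one flat list of numbers, 4 for each row, row after row: the shift along the tool's x, y, z in cm, then the turn about the tool's z in degrees. In form: [tx, ty, tz, twist, tx, ty, tz, twist, ...]. A call has 1 to 10 rows; each row is the pose to reach, as a shift and turn from the pose commanded when the call began, along the tool's axes at that moment; what a row does not reach only later rows make up. A row lasts 1/8 s, in which the tool goes at most 62.5 mm and 10.7 degrees, less where a joint would pass 70% of its speed; a pose out of reach is approached as far as the arm can. A call with a gripper value outside its range is refused whole. "fingers" is the opening, from 0 (shut) to 1 (fully open), set as the call begins (left out, the last holds). The fingers move at their own pace and stop on an object; "newtons" is the grip in N (left out, the last holds). Time passes only in rows, so rows that repeat a pose let the fingers close. It gives the time, the measured TCP pose, the force, the opening and the grip force at its end, in the units of the state.
- r.get_obs(): the state, without advancing time (a new reading comes with each control period).
- r.grab_frame(name): name is "scene" or "top" or "wrist"; returns the picture (384x512x3 uint8, blue, green, red); there is no depth.
- r.camera_params(name): a dict with "fx", "fy", "cx", "cy" (pixels), "world_from_camera" (4x4, takes a point from camera to world coordinates). Camera axes: x right, y down, z forward; pixel columns grow to the right and rows downward; lengths in m; the calibration is good to about 2 mm. A picture is of the moment at which its call begins: read the wrist's pose just before it. camera_params takes no time and is no camera call; for the wrist camera it gives the pose at the moment of the call.
- r.hand_in(): hands the job in; it is judged then, once.
The state is a dict: "clock": time; "joints": joint angles; "qvel": joint speeds; "tau": joint torques, N m; "tcp_pos": TCP position; "orientation": TCP orientation; "contact_force": force on the tool from outside, world axes, zero at the start; "moment": the same for the moment, N m; "grip_width": finger opening in m; "gripper_force": force on a finger pad.
Only numpy, scipy, OpenCV 4.12 (cv2) and the standard library are available. Lean on these libraries where they do the work, as an engineer would, in place of code of your own. Each camera call takes 0.05 s, during which the arm holds its last target. There are 200 camera calls.

## Task

I want to know whether the two small blue jars hold more paint than the big orange one. With the beam still locked, stand each jar upright in the pan of its lid's colour, then gently ease the red lever all the way across so the beam is free and tips, and once it has tipped bring the lever fully back so the beam is locked level again with the jars still standing in their pans. Leave the green-lidded jar and everything else on the bench where they are.

Things in the scene. Friction and masses are not known exactly. Their poses are not given: they have to be found in the camera images.
- balance: Grey beam comparator (equal-arm scale), fixed. Origin on the bench under the pivot; the front, with the red lever, faces its own -x; y along the beam, z up. Base 190 x 300 x 22 mm (x -130 to +60). Two pans in aluminium cradles on the beam at y = +-160 mm, colours on either side (inner edges at y = +-93, front edges at x = -93 mm). Dial plate and pointer rise at the middle to 160 mm.
- pan_blue: Blue open pan 170 (x) x 120 (y) x 24 mm high, walls and floor 4 mm, standing loose in its cradle on the beam. Origin at the centre of its underside (94 mm above the bench when the beam is locked); the inner floor is 4 mm above the origin. Takes the two blue jars side by side along its x.
- pan_orange: Orange open pan, same size and frame as the blue pan. Takes the orange jar.
- jar_blue_a: Small round paint jar, 54 mm diameter, 85 mm tall, straight-sided, white with a blue band and a blue lid (top 22 mm). Origin at the centre of its underside, z up. About 0.2 kg, more or less full.
- jar_blue_b: The second small blue jar, same as the first.
- jar_orange: Big round paint jar, 62 mm diameter, 110 mm tall, straight-sided, white with an orange band and an orange lid (top 22 mm). Origin at the centre of its underside, z up. About 0.4 kg, more or less full.
- jar_green: Small jar with a green band and a green lid, 54 mm diameter, 85 mm tall; not part of the job, leave it. Origin at the centre of its underside.
- arrest (a joint): The arrest lever's angle in rad: 0 = home, leaning to the comparator's +y, beam locked; 1.0 = all the way over, leaning to -y, beam free. Stiff enough to stay where it is left (about 6 N at the knob moves it).
- arrest_knob (a point): Centre of the lever's red ball knob, 26 mm diameter, on a steel rod 8 mm thick; about 120 mm above the bench, in front (-x) of the beam's middle.
- arrest_hinge (a point): The lever's pivot, on the base 37 mm above the bench, 95 mm from the knob's centre. The lever turns about the comparator's x axis: at 0 it leans 0.5 rad from upright to +y, at 1.0 it leans 0.5 rad to -y.
- beam (a joint): The beam's tilt in rad: 0 = level; free, it tips to about +0.1 or -0.1 towards the heavier pan (positive: the +y end rises).
- bowl: Blue ceramic bowl, 110 mm diameter, 50 mm high; bystander. Origin at the centre of its underside.
- squeeze: White squeeze bottle, 48 mm diameter, 140 mm tall, black cap; bystander. Origin at the centre of its underside.
- mug: Terracotta mug, 80 mm diameter, 95 mm tall; bystander. Origin at the centre of its underside.
- brush: Brush lying on the bench; bystander.
Things that resemble listed ones, but are neither listed nor needed, are in the scene too. What is shaped like the jar_blue_b but black or pink is not meant.

How it is judged:
On the way, in this order (a step that is already met when the one before it is completed fails the run):
1. both blue jars stand in the blue pan and the orange jar in the orange pan, let go, with the beam still locked (x of jar_blue_a in the frame of pan_blue between -0.075 and 0.075 m and y of jar_blue_a in the frame of pan_blue between -0.05 and 0.05 m and z of jar_blue_a in the frame of pan_blue between -0.004 and 0.012 m and angle between each of jar_blue_a, jar_blue_b, jar_orange's own z axis and vertical below 0.25 rad and x of jar_blue_b in the frame of pan_blue between -0.075 and 0.075 m and y of jar_blue_b in the frame of pan_blue between -0.05 and 0.05 m and z of jar_blue_b in the frame of pan_blue between -0.004 and 0.012 m and x of jar_orange in the frame of pan_orange between -0.075 and 0.075 m and y of jar_orange in the frame of pan_orange between -0.05 and 0.05 m and z of jar_orange in the frame of pan_orange between -0.004 and 0.012 m and contact force between each of jar_blue_a, jar_blue_b, jar_orange and the fingers below 0.2 N and value of joint arrest below 0.2 rad), for 0.2 s.
2. the lever is over and the beam has tipped to one side, the jars still in their pans (value of joint arrest above 0.8 rad and (value of joint beam above 0.05 rad or value of joint beam below -0.05 rad) and x of jar_blue_a in the frame of pan_blue between -0.075 and 0.075 m and y of jar_blue_a in the frame of pan_blue between -0.05 and 0.05 m and z of jar_blue_a in the frame of pan_blue between -0.004 and 0.012 m and angle between each of jar_blue_a, jar_blue_b, jar_orange's own z axis and vertical below 0.25 rad and x of jar_blue_b in the frame of pan_blue between -0.075 and 0.075 m and y of jar_blue_b in the frame of pan_blue between -0.05 and 0.05 m and z of jar_blue_b in the frame of pan_blue between -0.004 and 0.012 m and x of jar_orange in the frame of pan_orange between -0.075 and 0.075 m and y of jar_orange in the frame of pan_orange between -0.05 and 0.05 m and z of jar_orange in the frame of pan_orange between -0.004 and 0.012 m), for 0.2 s.
At the end, for the whole second after the job is handed in: The blue jars stand upright (within 0.25 rad) at rest in the blue pan and the orange jar in the orange pan, on the pans' floors; the pans are within 20 mm of where they began; the lever is home (below 0.15 rad) and the beam locked level (within 0.03 rad) (x of jar_blue_a in the frame of pan_blue between -0.075 and 0.075 m and y of jar_blue_a in the frame of pan_blue between -0.05 and 0.05 m and z of jar_blue_a in the frame of pan_blue between -0.004 and 0.012 m and angle between each of jar_blue_a, jar_blue_b, jar_orange's own z axis and vertical below 0.25 rad and x of jar_blue_b in the frame of pan_blue between -0.075 and 0.075 m and y of jar_blue_b in the frame of pan_blue between -0.05 and 0.05 m and z of jar_blue_b in the frame of pan_blue between -0.004 and 0.012 m and x of jar_orange in the frame of pan_orange between -0.075 and 0.075 m and y of jar_orange in the frame of pan_orange between -0.05 and 0.05 m and z of jar_orange in the frame of pan_orange between -0.004 and 0.012 m and value of joint arrest below 0.15 rad and value of joint beam between -0.03 and 0.03 rad and linear speed of each of jar_blue_a, jar_blue_b, jar_orange below 0.02 m/s and distance of each of pan_blue, pan_orange from where it was at the start of the episode below 0.02 m); the robot touches nothing.
It fails at once if the lever is moved over before all three jars stand in their pans (value of joint arrest above 0.4 rad and not ((x of jar_blue_a in the frame of pan_blue between -0.075 and 0.075 m and y of jar_blue_a in the frame of pan_blue between -0.05 and 0.05 m and z of jar_blue_a in the frame of pan_blue between -0.004 and 0.012 m and angle between jar_blue_a's own z axis and vertical below 0.25 rad) and (x of jar_blue_b in the frame of pan_blue between -0.075 and 0.075 m and y of jar_blue_b in the frame of pan_blue between -0.05 and 0.05 m and z of jar_blue_b in the frame of pan_blue between -0.004 and 0.012 m and angle between jar_blue_b's own z axis and vertical below 0.25 rad) and (x of jar_orange in the frame of pan_orange between -0.075 and 0.075 m and y of jar_orange in the frame of pan_orange between -0.05 and 0.05 m and z of jar_orange in the frame of pan_orange between -0.004 and 0.012 m and angle between jar_orange's own z axis and vertical below 0.25 rad))).
It fails at once if the freed beam slams over (faster than 0.6 rad/s) (value of joint arrest above 0.2 rad and (velocity of joint beam above 0.6 rad/s or velocity of joint beam below -0.6 rad/s)).
It fails at once if a jar is tipped over (angle between any of jar_blue_a, jar_blue_b, jar_orange's own z axis and vertical above 0.8 rad).
It fails at once if the green jar or another bystander is moved more than 30 mm (distance of any of jar_green, bowl, squeeze, mug, brush from where it was at the start of the episode above 0.03 m).
It also fails if it takes over 72 s, if anything falls off the work surface, if the arm or the gripper's body presses on something with over 40 N, if the wrist force passes 120 N, or if a joint passes its speed limit or range.

## Working session

There is one attempt and no reset: what is moved stays moved. The work goes in short steps, Python scripts to look and compute and a tool call to move; the robot and the scene stay as the last step left them, time stands still between calls to the robot, and variables do not carry over. Pictures are saved under pics/ and viewed, at most 10 in all, crops included, and the job is handed in when it is done.

Besides the shell and the picture viewer there is one more tool, called after "Emit:" as name(argument=value, ...) on one line, values as JSON. move_arm: Moves the arm, as the interface text tells. Its arguments: {"type":"object","properties":{"rows":{"type":"array"},"fingers":{"type":"number"},"newtons":{"type":"number"}},"required":["rows"]}

```bash
mkdir -p pics; python3 - <<'E'
from bench import r
import cv2,numpy as np
o=r.get_obs();print(o['clock'],o['tcp_pos'],o['orientation'],r.tips_ahead)
for n in('scene','top'):
    p=r.camera_params(n);print(n,p['fx'],p['fy'],p['cx'],p['cy'],np.round(p['world_from_camera'],3).tolist())
    im=r.grab_frame(n);cv2.imwrite(f'pics/{n}0.png',im)
E
```

```text
0.0 [0.15493604 0.65639947 0.24434583] [-3.63287773e-01 -3.12042657e+00  2.81333974e-03] 0.014
scene 377.44257777107043 377.44257777107043 256.3465375946194 194.10261633322853 [[-0.706, 0.461, -0.537, 1.087], [0.708, 0.453, -0.542, 0.461], [-0.007, -0.763, -0.647, 0.737], [0.0, 0.0, 0.0, 1.0]]
top 442.30692883859876 442.30692883859876 258.31061562497104 190.72242455619195 [[0.02, -0.998, 0.066, 0.47], [-1.0, -0.02, 0.006, -0.066], [-0.005, -0.066, -0.998, 1.468], [0.0, 0.0, 0.0, 1.0]]
```

View pics/scene0.png

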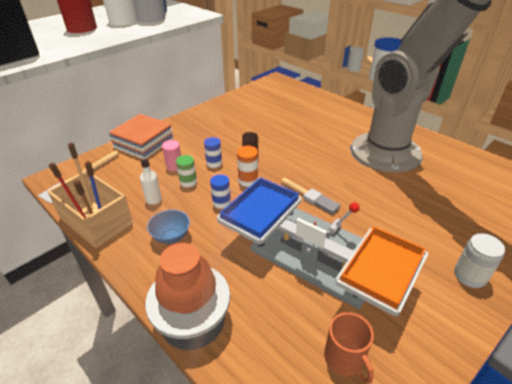

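View pics/top0.png

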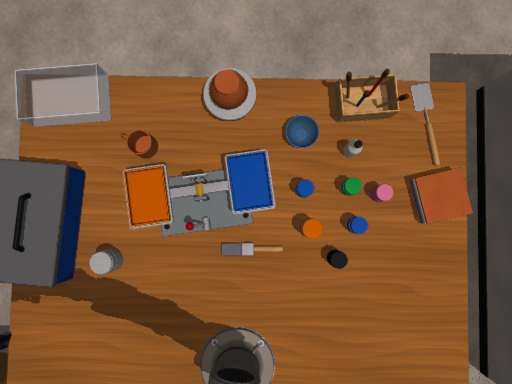

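The scene view shows the blue jars at about (213,153) and (220,190), and the orange jar at (247,165). The pans are at (260,208) and (383,267) and the red knob is at (354,208). In the top view the blue lids are at (305,188) and (358,225), the orange lid at (312,228), the blue pan at (249,181), the orange pan at (148,196) and the knob at (190,226).

```bash
cat > h.py <<'E'
from bench import r
import cv2,numpy as np
def ray(p,uv):
    T=np.array(p['world_from_camera']);d=np.array([(uv[0]-p['cx'])/p['fx'],(uv[1]-p['cy'])/p['fy'],1.])
    return T[:3,3],T[:3,:3]@d
def onz(p,uv,z):
    o,d=ray(p,uv);return o+d*(z-o[2])/d[2]
def tri(rays):
    A=np.zeros((3,3));b=np.zeros(3)
    for o,d in rays:
        d=d/np.linalg.norm(d);M=np.eye(3)-np.outer(d,d);A+=M;b+=M@o
    X=np.linalg.solve(A,b);return X,max(np.linalg.norm(np.cross(X-o,d/np.linalg.norm(d))) for o,d in rays)
R={'blue':[(105,150,40),(125,255,255)],'orange':[(6,190,90),(17,255,255)],'red':[(0,180,80),(4,255,255)],'green':[(45,100,40),(80,255,255)]}
def blobs(im,c,amin=30):
    m=cv2.inRange(cv2.cvtColor(im,cv2.COLOR_BGR2HSV),*map(np.array,R[c]))
    cs,_=cv2.findContours(m,cv2.RETR_EXTERNAL,cv2.CHAIN_APPROX_NONE)
    return [c for c in cs if cv2.contourArea(c)>=amin]
E
python3 - <<'E'
from h import *
for n in('scene','top'):
    im=cv2.imread(f'pics/{n}0.png')
    for c in R:
        for b in blobs(im,c,12):
            (u,v),s,a=cv2.minAreaRect(b);print(n,c,np.round([u,v,*s,a],1).tolist(),cv2.contourArea(b),cv2.boundingRect(b), np.round(onz(r.camera_params(n),(u,v),.085)[:2],3) if n=='top' else '')
E
```

```text
scene blue [491.5, 372.5, 21.0, 39.0, 90.0] 394.0 (472, 362, 40, 22) 
scene blue [261.9, 204.3, 41.5, 62.8, 42.7] 1991.5 (229, 179, 68, 58) 
scene blue [219.1, 181.1, 12.6, 16.0, 53.1] 142.5 (211, 176, 17, 14) 
scene blue [212.0, 142.0, 6.0, 12.0, 90.0] 52.5 (206, 139, 13, 7) 
scene blue [311.8, 81.2, 14.3, 2.8, 21.8] 22.0 (305, 78, 14, 8) 
scene blue [286.0, 71.6, 20.5, 2.8, 19.7] 25.5 (276, 68, 21, 8) 
scene blue [387.5, 44.0, 10.0, 23.0, 90.0] 198.5 (376, 39, 24, 11) 
scene orange [382.6, 263.8, 62.6, 66.2, 26.6] 3703.5 (341, 227, 85, 81) 
scene orange [250.2, 175.9, 6.9, 13.6, 77.0] 54.0 (243, 171, 14, 9) 
scene orange [247.5, 152.5, 17.0, 18.4, 45.0] 230.0 (237, 145, 21, 17) 
scene red [354.0, 207.0, 8.0, 8.0, 90.0] 47.5 (350, 203, 9, 9) 
scene red [70.3, 195.1, 40.0, 2.0, 58.4] 33.5 (60, 178, 22, 35) 
scene red [74.7, 15.2, 32.2, 31.7, 86.8] 716.5 (58, 0, 34, 32) 
scene green [188.1, 178.0, 5.2, 13.3, 77.0] 40.5 (181, 174, 14, 8) 
scene green [184.0, 162.0, 12.0, 16.0, 90.0] 133.5 (176, 156, 17, 13) 
scene green [450.9, 71.9, 10.7, 64.6, 19.7] 392.0 (438, 43, 29, 60) 
top blue 
[... 2514 characters left out ...]
[184.6, 120.5, 6.2, 13.7, 81.9] 19.0 (178, 117, 14, 8) [0.78  0.181]
top orange [299.2, 103.7, 7.7, 15.0, 85.6] 29.0 (292, 100, 16, 9) [ 0.84  -0.182]
top orange [132.8, 101.8, 18.0, 3.7, 6.7] 19.0 (124, 99, 19, 5) [0.837 0.347]
top orange [167.1, 99.2, 18.0, 4.8, 3.8] 18.5 (158, 97, 19, 6) [0.847 0.238]
top orange [189.4, 95.2, 4.5, 9.4, 83.7] 15.0 (185, 93, 10, 6) [0.861 0.168]
top orange [180.0, 87.9, 4.9, 24.3, 78.7] 18.0 (168, 84, 25, 7) [0.884 0.198]
top orange [228.0, 88.0, 35.4, 32.5, 45.0] 891.5 (212, 71, 35, 35) [0.887 0.045]
top red [189.3, 225.8, 7.1, 6.4, 45.0] 36.5 (186, 222, 8, 8) [0.447 0.156]
top green [350.8, 186.2, 16.1, 20.2, 71.6] 253.0 (341, 178, 21, 18) [ 0.581 -0.347]
```

```bash
python3 - <<'E'
from h import *
P={n:r.camera_params(n) for n in('scene','top')}
I={n:cv2.imread(f'pics/{n}0.png') for n in P}
R['orange'][0]=(6,215,150)
def pick(n,c,uv): 
    b=[b for b in blobs(I[n],c,12) if np.hypot(*(np.array(cv2.minAreaRect(b)[0])-uv))<10]
    return max(b,key=cv2.contourArea)
for nm,c,s,t in [('A','blue',(219,181),(305,188)),('B','blue',(212,142),(358,225)),('O','orange',(247,152),(312,229)),('G','green',(184,162),(351,186)),('knob','red',(354,207),(190,226))]:
    bs,bt=pick('scene',c,s),pick('top',c,t);ct=cv2.minEnclosingCircle(bt);x,y,w,h=cv2.boundingRect(bs)
    X,e=tri([ray(P['scene'],(x+w/2-.5,y+h/2-.5)),ray(P['top'],ct[0])]);print(nm,np.round(X,3),'res',round(e,4),'top circ',np.round(ct[0],1),round(ct[1],1),(x,y,w,h))
for nm,c,s,t in [('PB','blue',(262,204),(249.6,181)),('PO','orange',(382,264),(147,196))]:
    bs,bt=pick('scene',c,s),pick('top',c,t)
    q=cv2.boxPoints(cv2.minAreaRect(bt));cs=np.array([onz(P['top'],u,.118) for u in q]);m=cs.mean(0)
    e=[cs[(i+1)%4]-cs[i] for i in range(4)];l=max(e,key=lambda v:np.hypot(*v[:2]))
    print(nm,'top at .118',np.round(m,3),'sides',[round(float(np.hypot(*v[:2])),3) for v in e],'yaw',np.degrees(np.arctan2(l[1],l[0])))
    hull=cv2.convexHull(bs);ap=cv2.approxPolyN(hull,4).reshape(-1,2).astype(float);print(ap.tolist())
    for u in q:
        c_=[tri([ray(P['top'],u),ray(P['scene'],a)]) for a in ap];k=min(c_,key=lambda x:x[1]);print(np.round(k[0],3),round(k[1],4))
E
```

```text
A [ 0.573 -0.205  0.074] res 0.0018 top circ [304.5 188.5] 8.9 (211, 176, 17, 14)
B [ 0.461 -0.372  0.083] res 0.0004 top circ [358.4 224.8] 8.6 (206, 139, 13, 7)Traceback (most recent call last):
  File "<stdin>", line 9, in <module>
  File "<stdin>", line 7, in pick
ValueError: max() iterable argument is empty
```

```bash
python3 - <<'E'
from h import *
P={n:r.camera_params(n) for n in('scene','top')}
I={n:cv2.imread(f'pics/{n}0.png') for n in P}
def pick(n,c,uv): 
    b=[b for b in blobs(I[n],c,12) if np.hypot(*(np.array(cv2.minAreaRect(b)[0])-uv))<10]
    return max(b,key=cv2.contourArea)
hs=cv2.cvtColor(I['top'],cv2.COLOR_BGR2HSV);print('lid',hs[228,312],hs[224,306],'wood',hs[228,330],hs[245,312])
g=cv2.GaussianBlur(hs[...,2],(3,3),0)[205:255,290:335]
_,m=cv2.threshold(g,0,255,cv2.THRESH_OTSU);k=max(cv2.findContours(m,0,1)[0],key=cv2.contourArea);print('otsu orange',cv2.minEnclosingCircle(k),'+290,205')
for nm,c,s,t in [('A','blue',(219,181),(305,188)),('B','blue',(212,142),(358,225)),('O','orange',(247,152),(312,229)),('G','green',(184,162),(351,186)),('knob','red',(354,207),(190,226))]:
    bs,bt=pick('scene',c,s),pick('top',c,t);ct=cv2.minEnclosingCircle(bt);x,y,w,h=cv2.boundingRect(bs)
    u=(312,228) if nm=='O' else ct[0]
    X,e=tri([ray(P['scene'],(x+w/2-.5,y+h/2-.5)),ray(P['top'],u)]);print(nm,np.round(X,3),'res',round(e,4),'top circ',np.round(ct[0],1),round(ct[1],1),(x,y,w,h))
for nm,c,s,t in [('PB','blue',(262,204),(249.6,181)),('PO','orange',(382,264),(147,196))]:
    bs,bt=pick('scene',c,s),pick('top',c,t)
    q=cv2.boxPoints(cv2.minAreaRect(bt));cs=np.array([onz(P['top'],u,.118) for u in q]);m=cs.mean(0)
    e=[cs[(i+1)%4]-cs[i] for i in range(4)];l=max(e,key=lambda v:np.hypot(*v[:2]))
    print(nm,'top at .118',np.round(m,3),'sides',[round(float(np.hypot(*v[:2])),3) for v in e],'yaw',np.degrees(np.arctan2(l[1],l[0])))
    ap=cv2.approxPolyN(bs,4,ensure_convex=True).reshape(-1,2).astype(float);print(ap.tolist())
    for u in q:
        c_=[tri([ray(P['top'],u),ray(P['scene'],a)]) for a in ap];k=min(c_,key=lambda x:x[1]);print(np.round(k[0],3),round(k[1],4))
import scipy.spatial.transform as t
print(t.Rotation.from_rotvec(r.get_obs()['orientation']).as_matrix().round(3))
E
```

```text
lid [ 14 255 197] [ 14 255 197] wood [ 14 187 146] [ 14 188 140]
otsu orange ((22.0, 24.5), 32.92805099487305) +290,205
A [ 0.573 -0.205  0.074] res 0.0018 top circ [304.5 188.5] 8.9 (211, 176, 17, 14)
B [ 0.461 -0.372  0.083] res 0.0004 top circ [358.4 224.8] 8.6 (206, 139, 13, 7)
O [ 0.448 -0.224  0.104] res 0.0012 top circ [311.5 230.4] 14.6 (237, 145, 21, 17)
G [ 0.584 -0.351  0.077] res 0.0029 top circ [350.8 186.2] 10.2 (176, 156, 17, 13)
knob [0.448 0.149 0.125] res 0.0004 top circ [189.5 225.7] 3.7 (350, 203, 9, 9)
PB top at .118 [ 0.589 -0.03   0.118] sides [0.119, 0.168, 0.118, 0.168] yaw -170.84584244607197
[[300.0, 194.0], [260.0, 236.0], [225.0, 219.0], [256.0, 177.0]]
[0.664 0.043 0.108] 0.0006
[ 0.68  -0.07   0.096] 0.0076
[ 0.519 -0.106  0.117] 0.005
[0.495 0.017 0.116] 0.0029
PO top at .118 [0.537 0.285 0.118] sides [0.12, 0.169, 0.119, 0.169] yaw -170.59296854595013
[[425.0, 248.0], [396.0, 307.0], [340.0, 278.0], [374.0, 226.0]]
[0.613 0.359 0.11 ] 0.002
[0.631 0.242 0.107] 0.0002
[0.462 0.213 0.116] 0.0013
[0.445 0.33  0.118] 0.0001
[[-0.973  0.23  -0.   ]
 [ 0.23   0.973 -0.002]
 [-0.    -0.002 -1.   ]]
```

Emit:
move_arm(rows=[-35.7,-23,0,-22.6,-35.7,-23,0,-22.6,-35.7,-23,0,-22.6,-35.7,-23,0,-22.6,-35.7,-23,0,-22.6,-35.7,-23,0,-22.6,-35.7,-23,0,-22.6,-35.7,-23,0,-22.6], fingers=1)

```text
clock: 1.1
tcp_pos: [0.453, 0.3464, 0.2451]
orientation: [-0.242, 3.131, -0.003]
contact_force: [0.1, 0.2, 0.5]
grip_width: 0.0856
gripper_force: 0.0
```

Emit:
move_arm(rows=[-3.4,-56.1,0,0,-3.4,-56.1,0,0,-3.4,-56.1,0,0,-3.4,-56.1,0,0,-3.4,-56.1,0,0,-3.4,-56.1,0,0,-3.4,-56.1,0,0,-3.4,-56.1,0,0,-3.4,-56.1,0,0,-3.4,-56.1,0,0])

```text
clock: 2.35
tcp_pos: [0.5735, -0.2023, 0.245]
orientation: [0.243, -3.131, 0.004]
contact_force: [-0.7, 0.7, 0.5]
grip_width: 0.0854
gripper_force: 0.0
```

```bash
cat >> h.py <<'E'
def wrist(name):
    p=r.camera_params('wrist');im=r.grab_frame('wrist');cv2.imwrite(f'pics/{name}.png',im);return p,im
def axes():
    from scipy.spatial.transform import Rotation as Q
    o=r.get_obs();return np.array(o['tcp_pos']),Q.from_rotvec(o['orientation']).as_matrix()
E
python3 - <<'E'
from h import *
p,im=wrist('w1');print(np.round(p['world_from_camera'],3).tolist(),p['fx'],axes()[0])
for c in('blue','orange','green'):
    for b in blobs(im,c,150):
        (u,v),s,a=cv2.minAreaRect(b);print(c,np.round([u,v,*s],0),cv2.boundingRect(b),np.round(onz(p,(u,v),.085)[:2],3))
E
```

```text
[[-0.155, 0.953, 0.259, 0.509], [0.988, 0.151, 0.038, -0.213], [-0.003, 0.262, -0.965, 0.373], [0.0, 0.0, 0.0, 1.0]] 286.20049048761155 [ 0.57378066 -0.19860595  0.24472309]
blue [258. 177.  48.  47.] (235, 153, 48, 49) [ 0.573 -0.206]
blue [436. 208. 131. 161.] (366, 138, 146, 155) [ 0.577 -0.014]
blue [95. 30. 61. 58.] (66, 0, 59, 62) [ 0.461 -0.374]
orange [258.  38.  75.  72.] (222, 0, 73, 76) [ 0.444 -0.226]
green [117. 164.  51.  57.] (88, 138, 58, 52) [ 0.582 -0.351]
green [150. 150.  41.  16.] (134, 135, 27, 38) [ 0.562 -0.318]
```

View pics/w1.png

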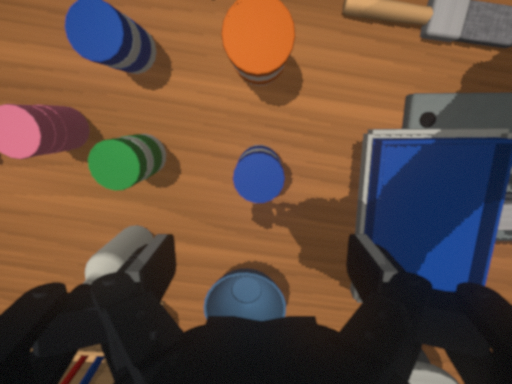

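The wrist view shows blue jar A's lid at (258,177), between the open fingers, with the other jars well clear. I'll descend now.

Emit:
move_arm(rows=[0,-0.3,6,0,0,-0.3,12,0,0,-0.3,16,0,0,-0.3,18.5,0,0,-0.3,19.5,0,0,-0.3,19.5,0])

```text
clock: 3.15
tcp_pos: [0.5747, -0.1984, 0.0502]
orientation: [0.258, -3.131, -0.001]
contact_force: [-0.3, 0.9, 0.8]
grip_width: 0.0856
gripper_force: 0.0
```

Emit:
move_arm(rows=[0,0,0,0,0,0,0,0,0,0,0,0,0,0,0,0,0,0,0,0,0,0,0,0], fingers=0, newtons=40)

```text
clock: 3.9
tcp_pos: [0.5759, -0.2012, 0.0522]
orientation: [-0.254, 3.128, -0.003]
contact_force: [0.1, -2.4, 5.7]
grip_width: 0.053
gripper_force: 41.1
```

Emit:
move_arm(rows=[0,0,-4,0,0,0,-10,0,0,0,-15,0,-3,4,-17.5,0,-6,10,-17.5,0,-8.3,15,-17.5,0,-8.3,17.1,-17.5,0,-8.3,17.1,-17.5,0,-8.3,17.1,-17.5,0])

```text
clock: 5.03
tcp_pos: [0.6283, -0.0202, 0.2255]
orientation: [0.251, -3.131, 0.002]
contact_force: [0.1, -0.4, -1.8]
grip_width: 0.0533
gripper_force: 43.4
```

```bash
python3 - <<'E'
from h import *
o=[r.get_obs()['tcp_pos']];p,im=wrist('w2');o.append(r.get_obs()['tcp_pos']);print(o)
E
```

```text
[array([ 0.62826052, -0.02019396,  0.22547204]), array([ 0.6283636 , -0.02054167,  0.22551269])]
```

View pics/w2.png

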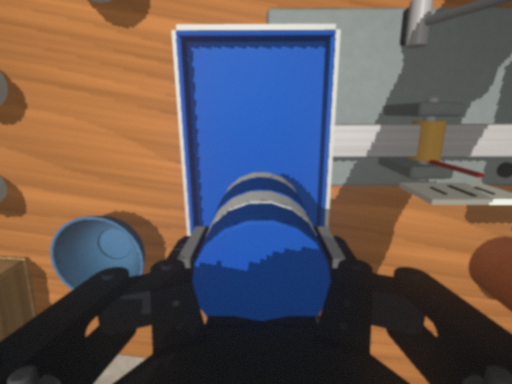

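The jar hangs over the rear half of the blue pan, centred between the pan sides at columns 183–335. I'll lower it.

Emit:
move_arm(rows=[0,0,3,0,0,0,5,0,0,0,6.5,0,0,0,7.2,0,0,0,7.5,0,0,0,7.7,0,0,0,7.7,0])

```text
clock: 5.95
tcp_pos: [0.6292, -0.018, 0.1492]
orientation: [-0.255, 3.13, -0.0]
contact_force: [0.1, -1.4, 0.8]
grip_width: 0.0536
gripper_force: 43.7
```

Emit:
move_arm(rows=[0,0,0,0,0,0,0,0,0,0,0,0,0,0,0,0], fingers=1)

```text
clock: 6.45
tcp_pos: [0.6288, -0.0177, 0.1483]
orientation: [-0.255, 3.131, 0.0]
contact_force: [-0.5, -0.5, 0.5]
grip_width: 0.0856
gripper_force: 0.0
```

Emit:
move_arm(rows=[0,0,-5,0,0,0,-10,0,3.5,-5,-10,0,7,-10,-10,0,10.5,-15,-10,0,14,-20,-10,0,17.5,-25,-10,0,22.1,-31.7,-10,0,22.1,-31.7,-10,0,22.1,-31.7,-10,0])

```text
clock: 7.7
tcp_pos: [0.4613, -0.3674, 0.2483]
orientation: [0.251, -3.131, 0.0]
contact_force: [0.6, 0.9, -0.1]
grip_width: 0.0855
gripper_force: 0.0
```

```bash
python3 - <<'E'
from h import *
p,im=wrist('w3');print(axes()[0])
for c in('blue','orange','green'):
    for b in blobs(im,c,150):
        (u,v),s,a=cv2.minAreaRect(b);print(c,np.round([u,v,*s],0),cv2.boundingRect(b),np.round(onz(p,(u,v),.085 if c!='orange' else .11)[:2],3))
E
```

```text
[ 0.46256468 -0.36552709  0.2480995 ]
blue [500. 286.  39.  21.] (490, 266, 22, 40) [ 0.543 -0.073]
blue [254. 174.  47.  48.] (231, 150, 48, 49) [ 0.459 -0.375]
orange [406. 190.  61.  68.] (372, 159, 69, 62) [ 0.445 -0.229]
orange [362. 166.  19.  48.] (350, 150, 33, 43) [ 0.43  -0.276]
green [255. 277.  46.  44.] (233, 254, 45, 47) [ 0.578 -0.356]
green [257. 244.  35.  15.] (239, 237, 36, 16) [ 0.537 -0.36 ]
```

Emit:
move_arm(rows=[0.2,-0.3,6,0,0.2,-0.3,12,0,0.2,-0.3,16.5,0,0.2,-0.3,19,0,0.2,-0.3,19.8,0,0.2,-0.3,19.8,0])

```text
clock: 8.5
tcp_pos: [0.4617, -0.3684, 0.0504]
orientation: [-0.258, 3.131, 0.001]
contact_force: [1.1, 0.1, 1.1]
grip_width: 0.0852
gripper_force: 0.0
```

Emit:
move_arm(rows=[0,0,0,0,0,0,0,0,0,0,0,0,0,0,0,0,0,0,0,0,0,0,0,0], fingers=0, newtons=40)

```text
clock: 9.25
tcp_pos: [0.4617, -0.3707, 0.052]
orientation: [-0.254, 3.128, -0.003]
contact_force: [0.4, -1.0, 5.5]
grip_width: 0.0533
gripper_force: 41.2
```

Emit:
move_arm(rows=[0,0,-5,0,0,0,-11,0,0,0,-17,0,-2,5,-19.5,0,-4.5,10,-19.5,0,-7,15.5,-19.5,0,-9.5,21,-19.5,0,-12,26.5,-19.5,0,-14.5,32,-19.5,0,-14.5,32,-19.5,0])

```text
clock: 10.5
tcp_pos: [0.5526, -0.0238, 0.2454]
orientation: [-0.27, 3.129, 0.004]
contact_force: [-0.2, -0.4, -1.2]
grip_width: 0.0532
gripper_force: 43.1
```

Emit:
move_arm(rows=[0,0,0,0,0,0,0,0])

```text
clock: 10.75
tcp_pos: [0.5513, -0.0323, 0.2455]
orientation: [0.251, -3.132, 0.001]
contact_force: [-0.2, -0.5, -2.0]
grip_width: 0.0535
gripper_force: 43.1
```

```bash
python3 - <<'E'
from h import *
p,im=wrist('w4');print(axes()[0])
E
```

```text
[ 0.55136134 -0.03222429  0.24543835]
```

View pics/w4.png

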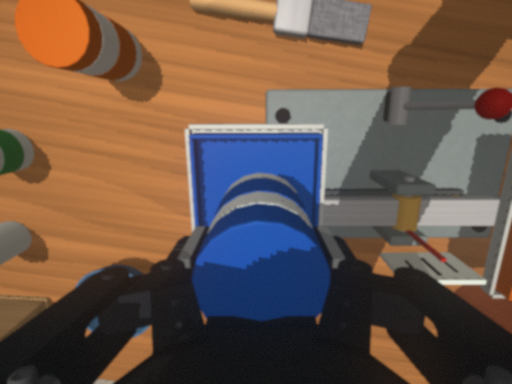

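The second blue jar is centred over the front half of the blue pan, whose rim spans columns 190–326. I'll lower and release it.

Emit:
move_arm(rows=[0,0,4,0,0,0,7,0,0,0,8.5,0,0,0,9.2,0,0,0,9.5,0,0,0,9.7,0,0,0,9.7,0])

```text
clock: 11.68
tcp_pos: [0.5523, -0.0304, 0.1489]
orientation: [-0.255, 3.13, 0.0]
contact_force: [0.7, -0.4, -1.7]
grip_width: 0.0533
gripper_force: 43.4
```

Emit:
move_arm(rows=[0,0,0,0,0,0,0,0,0,0,0,0,0,0,0,0], fingers=1)

```text
clock: 12.18
tcp_pos: [0.5518, -0.0304, 0.1484]
orientation: [-0.255, 3.131, 0.0]
contact_force: [0.5, -0.2, -0.1]
grip_width: 0.086
gripper_force: 0.0
```

Emit:
move_arm(rows=[0,0,-5,0,0,0,-10,0,3.5,-4.5,-10,0,7,-9,-10,0,11,-14,-10,0,13.4,-17.1,-10,0,13.4,-17.1,-10,0,13.4,-17.1,-10,0])

```text
clock: 13.18
tcp_pos: [0.4476, -0.2202, 0.2483]
orientation: [-0.256, 3.131, 0.001]
contact_force: [0.9, -0.0, -0.2]
grip_width: 0.0857
gripper_force: 0.0
```

```bash
python3 - <<'E'
from h import *
p,im=wrist('w5');print(axes()[0])
for b in blobs(im,'orange',150):
        (u,v),s,a=cv2.minAreaRect(b);print(np.round([u,v,*s],0),np.round(onz(p,(u,v),.11)[:2],3))
E
```

```text
[ 0.44792184 -0.21967788  0.24821847]
[257. 180.  63.  62.] [ 0.445 -0.225]
```

Emit:
move_arm(rows=[0.1,-0.2,6,0,0.1,-0.2,12,0,0.1,-0.2,15.5,0,0.1,-0.2,17.3,0,0.1,-0.2,17.8,0,0.1,-0.2,17.8,0])

```text
clock: 13.98
tcp_pos: [0.4473, -0.2224, 0.0704]
orientation: [-0.257, 3.131, 0.0]
contact_force: [0.5, 0.4, 0.1]
grip_width: 0.0856
gripper_force: 0.0
```

Emit:
move_arm(rows=[0,0,0,0,0,0,0,0,0,0,0,0,0,0,0,0,0,0,0,0,0,0,0,0], fingers=0, newtons=50)

```text
clock: 14.72
tcp_pos: [0.4477, -0.2236, 0.0715]
orientation: [-0.254, 3.129, -0.002]
contact_force: [-0.6, -0.4, 6.2]
grip_width: 0.0613
gripper_force: 52.8
```

Emit:
move_arm(rows=[0,0,-5,0,0,0,-11,0,0,0,-17,0,0,0,-22,0,-2,5.5,-22,0,-4,11,-22,0,-6,16.5,-22,0,-8,22,-22,0,-10,27.5,-22,0,-12,33,-22,0])

```text
clock: 15.98
tcp_pos: [0.5109, 0.1236, 0.29]
orientation: [0.255, -3.13, 0.0]
contact_force: [1.0, -1.2, -3.9]
grip_width: 0.061
gripper_force: 58.2
```

Emit:
move_arm(rows=[-2,5.5,0,0,-4,11,0,0,-5.4,15,0,0,-5.4,16.3,0,0,-5.4,16.3,0,0,-5.4,16.3,0,0])

```text
clock: 16.73
tcp_pos: [0.5386, 0.2894, 0.2902]
orientation: [0.252, -3.131, 0.002]
contact_force: [-0.4, 0.2, -4.4]
grip_width: 0.0611
gripper_force: 58.1
```

```bash
python3 - <<'E'
from h import *
p,im=wrist('w6');print(axes()[0])
E
```

```text
[0.53877608 0.28938634 0.29037916]
```

View pics/w6.png

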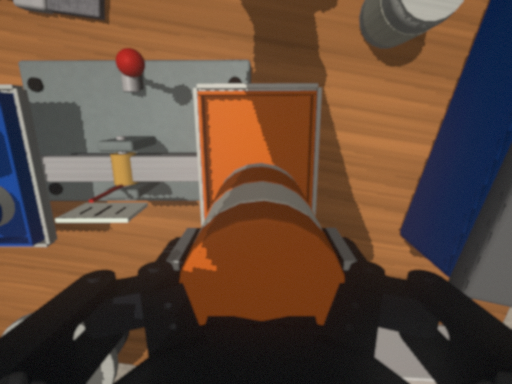

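The orange jar hangs over the orange pan, whose rim spans columns 195–320, and the knob shows at (130,62). I'll lower it.

Emit:
move_arm(rows=[0,-0.2,5,0,0,-0.2,9,0,0,-0.2,11,0,0,-0.2,11.7,0,0,-0.2,12,0,0,-0.2,12.2,0,0,-0.2,12.2,0])

```text
clock: 17.65
tcp_pos: [0.5394, 0.2894, 0.1693]
orientation: [-0.254, 3.13, 0.0]
contact_force: [-0.8, -2.1, -1.1]
grip_width: 0.0612
gripper_force: 58.2
```

Emit:
move_arm(rows=[0,0,0,0,0,0,0,0,0,0,0,0,0,0,0,0], fingers=1)

```text
clock: 18.15
tcp_pos: [0.5389, 0.2899, 0.1684]
orientation: [-0.255, 3.131, 0.0]
contact_force: [0.3, 0.5, -0.4]
grip_width: 0.0853
gripper_force: 0.0
```

Emit:
move_arm(rows=[0,0,-3,0,0,0,-7,0,0,0,-11,0,6,0,-11,0,10,-4,-11,0,11,-9,-11,0,11,-12,-11,0,11,-12,-11,0])

```text
clock: 19.15
tcp_pos: [0.45, 0.151, 0.2787]
orientation: [-0.248, 3.131, 0.0]
contact_force: [0.8, 0.5, 1.0]
grip_width: 0.0852
gripper_force: 0.0
```

```bash
python3 - <<'E'
from h import *
t,A=axes();p,im=wrist('w7');print(t)
for b in blobs(im,'red',60):
    c,rad=cv2.minEnclosingCircle(b);X=onz(p,c,.1204);print(np.round(c),rad,X.round(3),'tool',(A.T@(X-t)).round(4))
s=r.grab_frame('scene');ps=r.camera_params('scene')
cv2.imwrite('pics/s7.png',np.hstack([cv2.resize(s[120:340,190:450],(520,440)),im[:,:]][:1]))
for n,uv in(('p',0),):
  for b in blobs(s,'red',20):
    c,_=cv2.minEnclosingCircle(b);print('scene red',c)
E
```

```text
[0.45001035 0.15099918 0.27865559]
[259. 177.] 10.892504692077637 [0.449 0.148 0.12 ] tool [ 0.002  -0.0029  0.1583]
scene red (353.8571472167969, 207.0)
scene red (71.0, 195.5)
scene red (437.0, 74.5)
scene red (73.0, 13.649999618530273)
```

View pics/s7.png

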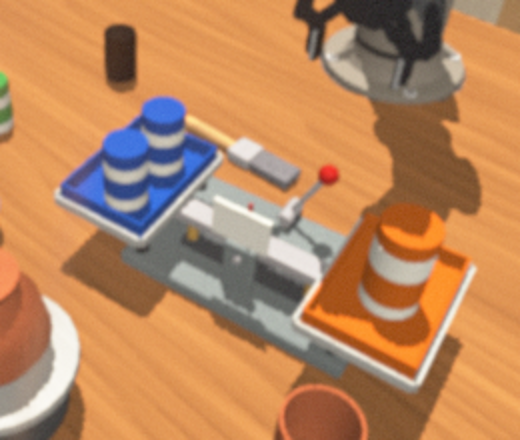

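All three jars stand in their pans and the lever is still home, with the knob at (329,174) in the crop. Next I'll straddle the knob.

Emit:
move_arm(rows=[0.5,-0.1,4,0,0.5,-0.1,8,0,0.5,-0.1,10,0,0.5,-0.1,12,0,0.5,-0.1,14,0,0.5,-0.1,15.5,0,0.5,-0.1,16.5,0,0.5,-0.1,16.5,0], fingers=0.5)

```text
clock: 20.25
tcp_pos: [0.4446, 0.1519, 0.1128]
orientation: [0.256, -3.13, 0.001]
contact_force: [0.1, 0.2, 0.8]
grip_width: 0.0425
gripper_force: 0.0
```

Emit:
move_arm(rows=[0,0,0,0,0,0,0,0,0,0,0,0], fingers=0.4, newtons=20)

```text
clock: 20.62
tcp_pos: [0.4451, 0.1511, 0.1136]
orientation: [-0.254, 3.131, -0.001]
contact_force: [0.4, -3.2, 0.4]
grip_width: 0.0343
gripper_force: 2.0
```

```bash
python3 - <<'E'
from h import *
t,A=axes();p,im=wrist('w8');cv2.imwrite('pics/w8.png',im)
print(t)
for b in blobs(im,'red',60): print(cv2.minEnclosingCircle(b))
E
```

```text
[0.44507139 0.15106065 0.11356121]
((253.35714721679688, 266.4047546386719), 27.090871810913086)
```

View pics/w8.png

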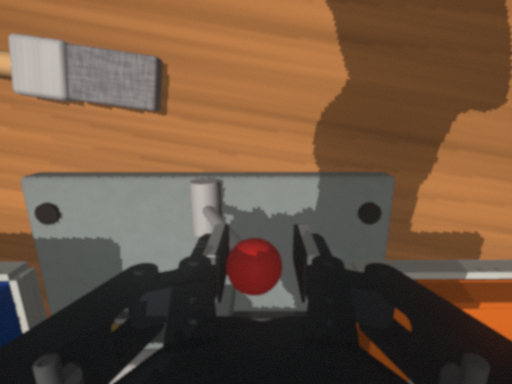

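The knob at (253,266) sits between the fingers, touching the -y one. The cradle edge is at (40,290). I'll shift away from the cradle and up a little, then sweep slowly.

Emit:
move_arm(rows=[0.4,0,-0.8,0,0.4,0,-0.8,0,0.4,-0.3,-0.8,0,0.4,-0.6,-0.8,0,0.4,-0.9,-0.8,0,0.4,-1.2,-0.8,0,0.4,-1.5,-0.8,0,0.4,-1.8,-0.8,0,0.4,-2.1,-0.8,0,0.4,-2.4,-0.8,0])

```text
clock: 21.92
tcp_pos: [0.4459, 0.1307, 0.1224]
orientation: [-0.259, 3.128, 0.006]
contact_force: [-1.5, 8.1, 7.9]
grip_width: 0.0343
gripper_force: 4.4
```

Emit:
move_arm(rows=[0,-0.2,0,0,0,-0.4,0,0,0,-0.6,0,0,0,-0.8,0,0,0,-1.0,0,0,0,-1.2,0,0,0,-1.4,0,0,0,-1.6,0,0,0,-1.8,0,0,0,-2.0,0,0])

```text
clock: 23.18
tcp_pos: [0.4492, 0.1098, 0.1221]
orientation: [-0.258, 3.128, 0.004]
contact_force: [-0.8, 6.3, 3.9]
grip_width: 0.0344
gripper_force: 3.0
```

Emit:
move_arm(rows=[0,-0.2,0,0,0,-0.4,0,0,0,-0.6,0,0,0,-0.8,0,0,0,-1.0,0,0,0,-1.2,0,0,0,-1.4,0,0,0,-1.6,0,0,0,-1.8,0,0,0,-2.0,0,0])

```text
clock: 24.42
tcp_pos: [0.4523, 0.0896, 0.1219]
orientation: [-0.257, 3.129, 0.003]
contact_force: [-0.5, 5.0, 3.4]
grip_width: 0.0343
gripper_force: 2.5
```

Emit:
move_arm(rows=[0,-0.2,0,0,0,-0.4,0,0,0,-0.6,0,0,0,-0.8,0,0,0,-1.0,0,0,0,-1.2,0,0,0,-1.4,0,0,0,-1.6,0,0,0,-1.8,0,0,0,-2.0,0,0])

```text
clock: 25.68
tcp_pos: [0.4545, 0.0695, 0.1209]
orientation: [0.257, -3.131, -0.002]
contact_force: [0.4, 7.0, -4.5]
grip_width: 0.034
gripper_force: 3.1
```

```bash
python3 - <<'E'
from h import *
t,A=axes();p,im=wrist('w9');s=r.grab_frame('scene')
cv2.imwrite('pics/s9.png',np.hstack([cv2.resize(s[120:340,190:390],(400,384)),im[:,:400]]))
E
```

```text
(no output)
```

View pics/s9.png

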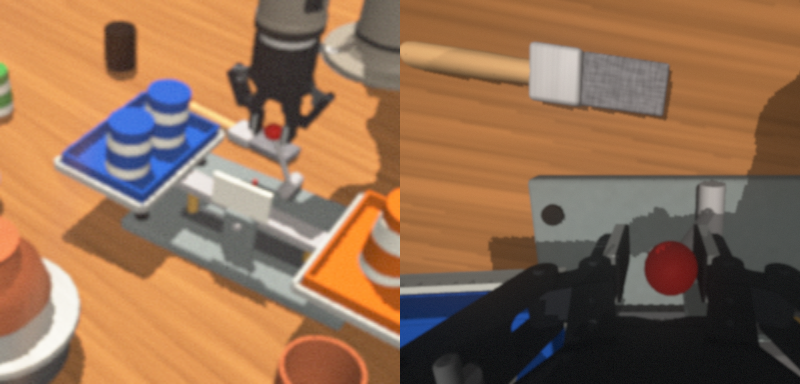

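The knob at (270,268 in the wrist half) is now past the hinge at column 310, and the jars are still standing. A bit more travel is needed.

Emit:
move_arm(rows=[0,-0.2,0,0,0,-0.4,0,0,0,-0.6,0,0,0,-0.8,0,0,0,-1.0,0,0,0,-1.2,0,0,0,-1.2,0,0])

```text
clock: 26.65
tcp_pos: [0.4554, 0.0584, 0.1205]
orientation: [0.259, -3.129, -0.003]
contact_force: [-0.4, 8.6, -6.3]
grip_width: 0.0345
gripper_force: 4.6
```

```bash
python3 - <<'E'
from h import *
t,A=axes();p,im=wrist('w10');s=r.grab_frame('scene');P=r.camera_params('scene')
for b in blobs(im,'red',60):
    c,rad=cv2.minEnclosingCircle(b);print('wrist red',c,rad)
    X=onz(p,c,.1204);d=X-np.array([.563,.1275,0]);print(X.round(3),'by',d@[-.162,.987,0])
# pan corner rows vs initial picture => beam tilt
a=cv2.imread('pics/s7.png');s0=cv2.imread('pics/scene0.png')
for n,i in(('before',s0),('now',s)):
    for c in('blue','orange'):
        b=max([b for b in blobs(i,c,600) if 220<cv2.boundingRect(b)[0]+cv2.boundingRect(b)[2]/2<450],key=cv2.contourArea);q=b.reshape(-1,2);print(n,c,'bottom',q[q[:,1].argmax()],'right',q[q[:,0].argmax()],'left',q[q[:,0].argmin()])
print(t)
E
```

```text
wrist red (270.83673095703125, 264.5204162597656) 24.575090408325195
[0.462 0.064 0.12 ] by -0.04631447813073329
before blue bottom [259 236] right [296 196] left [229 214]
before orange bottom [395 307] right [425 248] left [341 278]
now blue bottom [259 233] right [298 193] left [232 208]
now orange bottom [393 313] right [423 256] left [342 280]
[0.45539504 0.05841126 0.12046995]
```

The beam has tipped: the orange pan dropped 6–8 px and the blue pan rose 3–6 px. The knob is at by -46 mm, so the lever is over. After a short hold I'll bring it back.

Emit:
move_arm(rows=[0,-0.2,0,0,0,-0.2,0,0,0,-0.2,0,0,0,-0.2,0,0,0,0.2,0,0,0,0.5,0,0,0,0.8,0,0,0,1.0,0,0,0,1.2,0,0,0,1.4,0,0])

```text
clock: 28.0
tcp_pos: [0.4546, 0.0682, 0.1214]
orientation: [-0.253, 3.131, -0.003]
contact_force: [0.8, -8.8, 4.0]
grip_width: 0.0343
gripper_force: 4.6
```

Emit:
move_arm(rows=[0,0.2,0,0,0,0.4,0,0,0,0.6,0,0,0,0.8,0,0,0,1.0,0,0,0,1.2,0,0,0,1.4,0,0,0,1.6,0,0,0,1.8,0,0,0,2.0,0,0])

```text
clock: 29.25
tcp_pos: [0.4523, 0.0872, 0.1221]
orientation: [-0.25, 3.13, -0.004]
contact_force: [0.9, -9.9, 8.2]
grip_width: 0.0341
gripper_force: 4.9
```

Emit:
move_arm(rows=[0,0.2,0,0,0,0.4,0,0,0,0.6,0,0,0,0.8,0,0,0,1.0,0,0,0,1.2,0,0,0,1.4,0,0,0,1.6,0,0,0,1.8,0,0,0,2.0,0,0])

```text
clock: 30.5
tcp_pos: [0.4488, 0.1078, 0.1219]
orientation: [-0.252, 3.13, -0.002]
contact_force: [1.5, -7.5, 4.8]
grip_width: 0.0344
gripper_force: 3.3
```

Emit:
move_arm(rows=[0,0.2,0,0,0,0.4,0,0,0,0.6,0,0,0,0.8,0,0,0,1.0,0,0,0,1.2,0,0,0,1.4,0,0,0,1.6,0,0,0,1.8,0,0,0,2.0,0,0])

```text
clock: 31.75
tcp_pos: [0.4454, 0.1279, 0.1218]
orientation: [-0.252, 3.13, -0.002]
contact_force: [0.8, -4.3, 4.3]
grip_width: 0.0341
gripper_force: 2.8
```

Emit:
move_arm(rows=[0,0.2,0,0,0,0.4,0,0,0,0.6,0,0,0,0.8,0,0,0,1.0,0,0,0,1.2,0,0,0,1.4,0,0,0,1.6,0,0,0,1.8,0,0,0,2.0,0,0])

```text
clock: 33.0
tcp_pos: [0.4414, 0.1467, 0.1207]
orientation: [0.252, -3.131, 0.004]
contact_force: [3.2, -6.9, -5.7]
grip_width: 0.0341
gripper_force: 3.6
```

Emit:
move_arm(rows=[0,0.1,0,0,0,0.2,0,0,0,0.3,0,0,0,0.4,0,0,0,0.4,0,0])

```text
clock: 33.62
tcp_pos: [0.4404, 0.1504, 0.1205]
orientation: [0.252, -3.13, 0.005]
contact_force: [3.0, -6.8, -5.4]
grip_width: 0.0341
gripper_force: 3.5
```

Emit:
move_arm(rows=[0,0.1,0,0,0,0.2,0,0,0,0.3,0,0,0,0.3,0,0])

```text
clock: 34.12
tcp_pos: [0.4397, 0.1531, 0.1203]
orientation: [0.251, -3.13, 0.005]
contact_force: [2.5, -6.6, -7.6]
grip_width: 0.0342
gripper_force: 3.8
```

```bash
python3 - <<'E'
from h import *
t,A=axes();p,im=wrist('w11');s=r.grab_frame('scene');tp=r.grab_frame('top')
for n,i in(('s',s),('t',tp),('w',im)):
    for b in blobs(i,'red',15):
        c,rad=cv2.minEnclosingCircle(b);print(n,np.round(c,1),round(rad,1))
for c in('blue','orange'):
    b=max([b for b in blobs(s,c,600) if 220<cv2.boundingRect(b)[0]+cv2.boundingRect(b)[2]/2<450],key=cv2.contourArea);q=b.reshape(-1,2);print(c,'bottom',q[q[:,1].argmax()],'right',q[q[:,0].argmax()],'left',q[q[:,0].argmin()])
E
```

```text
s [354.  207.5] 4.3
s [ 70.  194.5] 19.3
s [436.5  75. ] 25.1
s [73.  12.3] 19.4
w [251.1 267.6] 25.1
blue bottom [259 236] right [296 197] left [231 213]
orange bottom [395 307] right [425 249] left [342 276]
```

The knob is back at its starting pixel (354,207) and the pans are level. I'll centre, open slightly and lift away.

Emit:
move_arm(rows=[0,-0.3,0,0,0,-0.3,0,0,0,-0.3,0,0], fingers=0.5)

```text
clock: 34.65
tcp_pos: [0.4407, 0.1535, 0.1215]
orientation: [-0.256, 3.131, 0.001]
contact_force: [0.5, -0.3, -1.2]
grip_width: 0.0427
gripper_force: 0.0
```

Emit:
move_arm(rows=[0,0,-2,0,0,0,-5,0,0,0,-10,0,0,0,-15,0,3,0,-18,0,3,0,-18,0,3,0,-18,0])

```text
clock: 35.52
tcp_pos: [0.411, 0.1483, 0.3009]
orientation: [0.256, -3.131, -0.0]
contact_force: [0.2, -0.2, -0.7]
grip_width: 0.0426
gripper_force: 0.0
```

```bash
python3 - <<'E'
from h import *
s=r.grab_frame('scene');t=r.grab_frame('top')
for n,i in(('s',s),('t',t)):
    for b in blobs(i,'red',15): print(n,cv2.minEnclosingCircle(b))
cv2.imwrite('pics/end.png',cv2.resize(s[120:340,150:450],(780,572)))
print(r.get_obs()['clock'],r.get_obs()['contact_force'])
E
```

```text
s ((354.5, 207.5), 3.8079864978790283)
s ((70.0, 194.5), 19.293880462646484)
s ((439.0, 66.5), 16.286596298217773)
s ((73.5, 14.5), 21.22508430480957)
t ((189.0, 226.0), 3.6056511402130127)
35.625 [-0.22002452  0.27775163  0.19712478]
```

View pics/end.png

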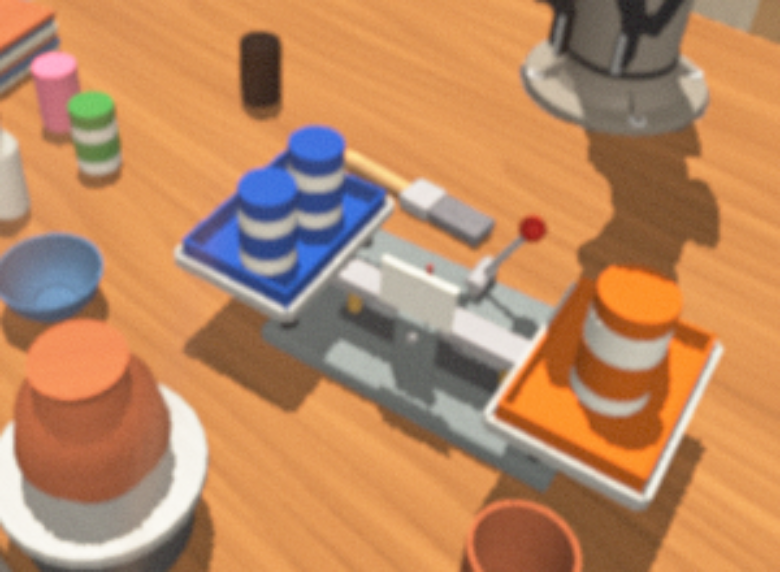

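The jars stand in their pans, the lever is home with the knob at (533,229), the beam is level and the gripper is clear.

```bash
python3 -c "
from bench import r
print(r.hand_in())"
```

```text
the job is handed in; nothing more can be done
None
```

No: the two blue jars together weigh less than the big orange one, because the beam tipped down on the orange side; it is locked level again with all three jars standing in their pans, and the job is handed in (no verdict was returned).

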